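Back the feed winder off by one notch

ROBOT

A 6-joint arm with a two-finger parallel gripper is mounted at the origin on a cart in front of the work surface, level with it; the furniture and walls round the work are solid. World frame = base frame: x ahead of the robot, y to its left, z up, the work surface at z = 0. Lengths are in m, angles in rad, forces in N, time in s.
With the tool pointing down it reaches from about 0.3 to 0.95 m from the base axis. Payload 3.1 kg.
Tool frame: the origin (TCP) lies between the finger pads; the fingertips stand 11 mm ahead of it and the grasp point (between the pads) lies 8 mm behind it; z points along the fingers, x is the direction in which the jaws open and shut, and the axes are right-handed (so a half turn about z gives the same grasp; the last joint's range is limited). The gripper opens to 85 mm and grips with 20 to 120 N. Pads are 22 mm wide; open, the fingers measure 114 mm over their backs; the gripper's body (76 mm by 85 mm) begins 54 mm behind the grasp point. The pads swing forward as they close: fully open they stand 13 mm farther back than shut.
Start: joints at [1.09, 0.308, 1.634, -0, 1.2, -0.07], TCP at [0.25, 0.573, 0.205] pointing down, gripper open.
Joint ranges: [-3.06, 3.06], [-0.79, 1.96], [0.05, 2.63], [-1.19, 4.34], [0.05, 2.64], [-2.94, 2.94]. Speed limits (rad/s): [2.79, 2.79, 3.14, 3.14, 3.14, 3.14].

INTERFACE

Orientations are given as a rotation vector (axis times angle).
In Python, from rig import * gives the robot as it stands. The module is installed in compiled form; this text tells all that it offers.
- The arm moves only by the tool step_arm, never from a script. Its argument "steps" is a list that holds one entry, the list of rows, each a list of 6 numbers: the shift along the tool's x, y, z in m, then the turn, a rotation vector about the tool's x, y, z in degrees. A call has 1 to 12 rows; each row is the pose to reach, as a shift and turn from the pose commanded when the call began, along the tool's axes at that moment; what a row does not reach only later rows make up. A row lasts 1/12 s, in which the tool goes at most 41.7 mm and 7.16 degrees, less where a joint would pass 70% of its speed; a pose out of reach is approached as far as the arm can. A call with a gripper value outside its range is refused whole. "gripper" is the opening in per cent of the stroke, from 0 (shut) to 100 (fully open), set as the call begins (left out, the last holds). The fingers move at their own pace and stop on an object; "force" is the grip in N (left out, the last holds). Time passes only in rows, so rows that repeat a pose let the fingers close. It gives the time, the measured TCP pose, the force and the opening at its end, in the units of the state.
- get_state(): the state, without advancing time (a new reading comes with each control period).
- snapshot(name): name is "scene" or "top"; returns a dict with "frame" (400x640x3 uint8, red, green, blue), "mtx" (3x3 intrinsics, pixels), "cam_to_world" (4x4, takes a point from camera to world coordinates). Camera axes: x right, y down, z forward; pixel columns grow to the right and rows downward; lengths in m; the calibration is good to about 2 mm. A picture is of the moment at which its call begins. There is no depth.
- hand_in(): hands the job in, once; it reports no verdict.
The state is a dict: "clock": time; "qpos": joint angles; "qd": joint speeds; "joint_torque": joint torques, N m; "eef_pos": TCP position; "tool_rot": TCP orientation; "force": force on the tool from outside, world axes, zero at the start; "ft_torque": the same for the moment, N m; "gripper_width": finger opening in m.
Only numpy, scipy, OpenCV 4.12 (cv2) and the standard library are available. Lean on these libraries where they do the work, as an engineer would, in place of code of your own. Each camera call takes 0.05 s, during which the arm holds its last target.

TASK

The feed winder on the bench has been advanced one notch too far. With a closed fingertip, tip the red-balled pawl lever over to the left so that the pawl lifts out of the ratchet and stays up, push the top of the spoked hand wheel to the left by one notch (a tenth of a turn, backward), then tip the pawl lever back so that the pawl drops fully into the next notch. Only push gently: do not pinch the lever or the wheel, do not turn the wheel forward a notch, and leave the loose parts around it alone.

Things in the scene. Friction and masses are not known exactly. Their poses are not given: they have to be found in the camera images.
- winder: The fixed feed winder: dark steel base plate 125 x 210 x 12 mm, two blue cheek plates, black rubber roller between; nothing of it is higher than 0.24 m. Origin on the bench under the axle, in the plane of the 12 mm brass ratchet disc. x runs along the axle away from the operator, y to the operator's left, z up; turned up to 0.35 rad on the bench.
- axle (a point): Point on the wheel's axle, 120 mm above the bench, in the plane of the hand spokes (45 mm in front, -x of the winder, of the ratchet disc); fixed on the winder. The pawl drops fully in when the wheel joint is about 0.42 to 0.62; beyond 0.63 its nose lands on a tooth crest and stays 0.13 rad high.
- feed_wheel (a joint): Angle of hand wheel, 10-tooth ratchet disc and roller, turning as one (rad). Grows backward: top to the operator's left (+y of winder), counter-clockwise seen from the robot. Starts at -0.19 to -0.05 (slack); at 0.03 a tooth meets the pawl, blocking backward turning. One notch is 0.628: next locked position 0.66. Stiff (3 to 4 N at a spoke end); stays where it is left.
- push_knob (a point): Centre of the black 22 mm ball on the end of the spoke just right of the top, 90 mm from the axle; at wheel joint 0 it is 18 degrees right of straight up, about 206 mm above the bench. Five such spokes, 72 degrees apart, 10 mm thick, all in the plane 45 mm in front of the disc. One notch carries this ball about 56 mm left, to 18 degrees left of the top.
- pawl (a joint): Angle of the pawl (rad): 0 with its nose down in the ratchet, grows as the nose lifts, 0.95 against its stop, fully up. It falls to either side of a dead centre near 0.38 and stays there by its weight; tipping it over takes about 1 N at the ball.
- pawl_ball (a point): Centre of the red 22 mm ball on the pawl's thumb lever (rod 8 mm thick), 60 mm from the pivot, in the plane of the ratchet disc. Pawl down: the lever leans 18 degrees right (-y of winder), ball about 227 mm above the bench. Fully up: leans 36 degrees left, ball about 218 mm up. Pushing the ball left lifts the pawl's nose.
- pawl_pivot (a point): Pivot of the pawl, fixed on the winder, 72 mm left of the axle and 170 mm above the bench, in the plane of the ratchet disc; its axis is the winder's x axis. The nose arm reaches 58 mm from it to the right.
- belt_pulley_mid (a point): Loose black toothed belt pulley, 66 mm diameter, 26 mm tall, lying flat near the winder; its centre. Leave it alone.
- ball_bearing_mid (a point): Loose grey ball bearing, 52 mm diameter, 15 mm tall, lying near the winder; its centre. Leave it alone.
- bored_block_mid (a point): Loose grey bored steel block, 43 x 50 x 51 mm, standing to the left of the winder; its centre. Leave it alone.

How it is judged:
By the outcome, as a careful person would: the job done as asked, in the order asked, and still so for the second after the job is handed in, with the robot touching nothing.
It also fails if it takes over 51 s, if anything falls off the work surface, if the arm or the gripper's body presses on something with over 40 N, if the wrist force passes 120 N, or if a joint passes its speed limit or range.

## Working session

There is one attempt and no reset: what is moved stays moved. The work goes in short steps, Python scripts to look and compute and a tool call to move; the robot and the scene stay as the last step left them, time stands still between calls to the robot, and variables do not carry over. Pictures are saved under pics/ and viewed, and the job is handed in when it is done.

Besides the shell and the picture viewer there is one more tool, called after "Call:" as a command line: name --argument value ..., lists and objects as JSON in quotes. step_arm: Moves the arm, as the interface text tells. Its arguments: {"type":"object","properties":{"steps":{"type":"array","items":{"type":"array","items":{"type":"array","items":{"type":"number"}}}},"gripper":{"type":"number"},"force":{"type":"number"}},"required":["steps"]}

```bash
mkdir -p pics
python3 - <<'E'
from rig import *
import cv2,numpy as np
for n in("scene","top"):
    s=snapshot(n);cv2.imwrite(f"pics/{n}0.png",s["frame"][:,:,::-1]);np.savez(f"{n}0.npz",**s)
    print(n,s["mtx"].round(1).tolist(),s["cam_to_world"].round(3).tolist())
s=get_state();print({k:np.round(v,3).tolist() for k,v in s.items()})
E
```

```text
scene [[470.1, 0.0, 313.5], [0.0, 470.1, 192.9], [0.0, 0.0, 1.0]] [[0.705, -0.46, 0.539, -0.123], [-0.709, -0.463, 0.532, -0.572], [0.005, -0.758, -0.653, 0.882], [0.0, 0.0, 0.0, 1.0]]
top [[361.0, 0.0, 316.7], [0.0, 361.0, 205.1], [0.0, 0.0, 1.0]] [[-0.026, -0.992, 0.125, 0.376], [-1.0, 0.024, -0.016, 0.061], [0.013, -0.126, -0.992, 1.013], [0.0, 0.0, 0.0, 1.0]]
{'clock': 0.1, 'qpos': [1.09, 0.309, 1.635, 0.0, 1.2, -0.07], 'qd': [-0.001, -0.003, -0.005, -0.001, -0.001, -0.001], 'joint_torque': [-0.001, -41.641, -27.764, -0.0, 0.004, -0.0], 'eef_pos': [0.249, 0.572, 0.204], 'tool_rot': [2.627, 1.721, -0.003], 'force': [1.004, 0.004, 0.491], 'ft_torque': [0.079, -0.032, 0.011], 'gripper_width': 0.085}
```

View pics/scene0.png

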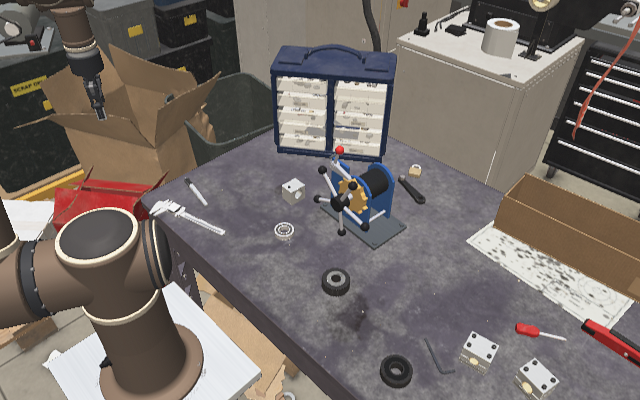

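View pics/top0.png

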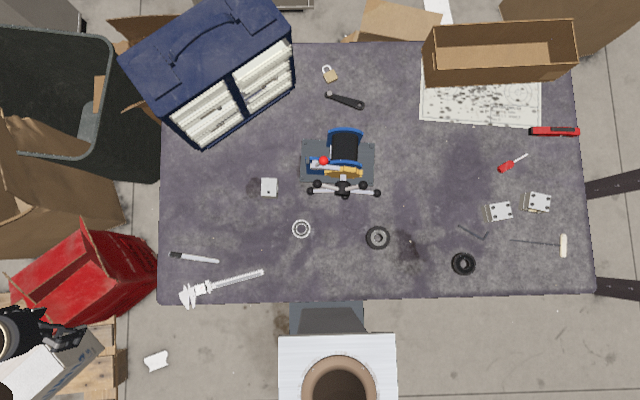

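The winder is seen in both views: at about (355,195) in the scene view and (343,170) in the top view. I'll zoom in for the details.

Run:
```python
import cv2
a=cv2.imread("pics/scene0.png")[130:260,270:430];cv2.imwrite("pics/sc.png",cv2.resize(a,None,fx=4.5,fy=4.5,interpolation=cv2.INTER_CUBIC))
a=cv2.imread("pics/top0.png")[115:215,280:400];cv2.imwrite("pics/tc.png",cv2.resize(a,None,fx=6,fy=6,interpolation=cv2.INTER_CUBIC))
```

```text
(no output)
```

View pics/sc.png

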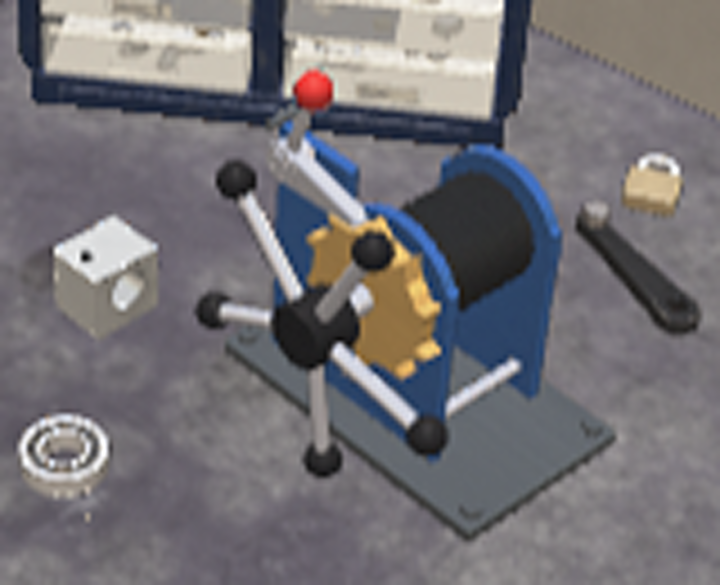

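View pics/tc.png

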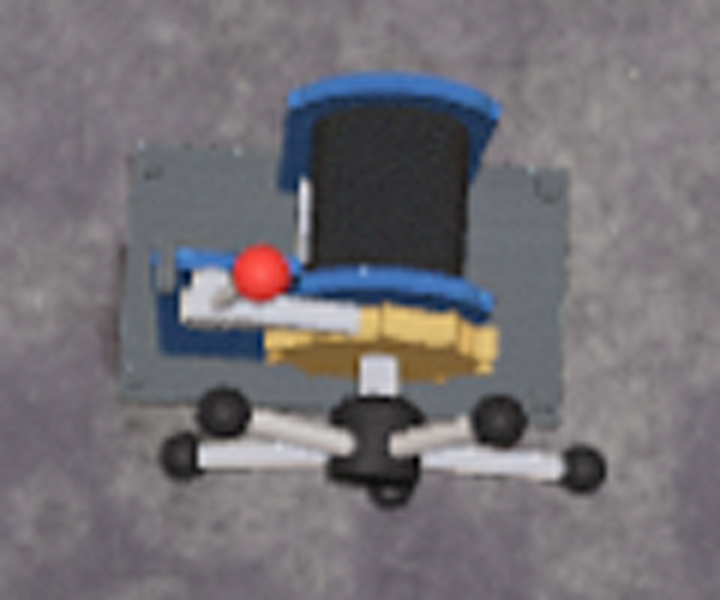

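```bash
cat > h.py <<'E'
import numpy as np
from scipy.optimize import least_squares
def proj(s,P):
    T=np.linalg.inv(s["cam_to_world"]);p=T[:3,:3]@P+T[:3,3];p=s["mtx"]@p;return p[:2]/p[2]
def w2(p,L):
    x,y,a=p[:3];c,s=np.cos(a),np.sin(a);return np.array([x+c*L[0]-s*L[1],y+s*L[0]+c*L[1],L[2]])
def knob(q,k): # k 0: push knob ; angle left of top
    a=np.radians(-18+72*k)+q;return np.array([-.045,.09*np.sin(a),.12+.09*np.cos(a)])
def pball(t):
    a=np.radians(-18)+t;return np.array([0,.072+.06*np.sin(a),.17+.06*np.cos(a)])
def fit(ob,S,x0):
    def r(p):
        o=[]
        for cam,key,uv in ob:
            L=pball(p[4]) if key=='p' else knob(p[3],key)
            o+=list(proj(S[cam],w2(p,L))-uv)
        return np.array(o)
    f=least_squares(r,x0,loss='soft_l1');return f.x,r(f.x)
E
cat > f0.py <<'E'
from h import *
S={n:dict(np.load(n+"0.npz")) for n in("scene","top")}
sc=lambda u,v:np.array([u/4.5+270,v/4.5+130]);tc=lambda u,v:np.array([u/6+280,v/6+115])
ob=[("scene",'p',sc(314,90)),("top",'p',tc(262,272))]
for k,u,v in[(0,373,251),(1,237,180),(2,213,310),(3,322,460),(4,428,434)]:ob.append(("scene",k,sc(u,v)))
for k,u,v in[(0,499,421),(1,223,412),(2,183,457),(4,583,468)]:ob.append(("top",k,tc(u,v)))
p,r=fit(ob,S,[.5,0,0,-.1,0]);print(p.round(4));print(r.reshape(-1,2).round(1))
np.save("pose.npy",p)
for n,L in dict(ball=pball(p[4]),ballup=pball(.95),ballmid=pball(.38),knob=knob(p[3],0),knobend=knob(.5,0),k1=knob(p[3],1),pivot=np.array([0,.072,.17]),axle=np.array([-.045,0,.12])).items():print(n,w2(p,L).round(4))
E
python3 f0.py
```

```text
[ 0.5705 -0.0238 -0.0829 -0.1514  0.    ]
[[-0.1 -0.1]
 [ 0.1  0.3]
 [-0.1 -0.4]
 [-0.4 -0.3]
 [ 0.2 -0.1]
 [ 0.2 -0.5]
 [-0.3  0.1]
 [ 0.1 -0. ]
 [ 0.5  0.2]
 [ 0.4 -0.3]
 [-0.1 -0.1]]
ball [0.5749 0.0295 0.2271]
ballup [0.5794 0.0835 0.2183]
ballmid [0.5768 0.0519 0.2299]
knob [ 0.5223 -0.0603  0.2004]
knobend [ 0.527  -0.0035  0.2085]
k1 [0.531  0.0437 0.1833]
pivot [0.5765 0.048  0.17  ]
axle [ 0.5257 -0.02    0.12  ]
```

The fit leaves residuals under 0.6 px: pawl 0.00, wheel -0.151, yaw -0.083. Next I check clearances and work out the moves.

```bash
cat > mv.py <<'E'
from h import *
from rig import *
from scipy.spatial.transform import Rotation as R
p=np.load("pose.npy")
def st():
    s=get_state();print("t",round(s["clock"],2),"pos",s["eef_pos"].round(4) if hasattr(s["eef_pos"],'round') else s["eef_pos"],"rv",np.round(s["tool_rot"],3),"F",np.round(s["force"],1),"w",round(float(s["gripper_width"]),4),"qpos",np.round(s["qpos"],2));return s
def local(s):
    d=np.array(s["eef_pos"])-w2(p,np.array([0,0,0]));c,sn=np.cos(p[2]),np.sin(p[2]);return np.array([c*d[0]+sn*d[1],-sn*d[0]+c*d[1],d[2]])
def to(s,L): # shift in tool axes to winder-local TCP target
    Rt=R.from_rotvec(s["tool_rot"]);a=p[2]
    Rg=R.from_matrix(np.array([[np.cos(a),np.sin(a),0],[np.sin(a),-np.cos(a),0],[0,0,-1]]))
    return (Rt.inv().apply(w2(p,np.array(L))-s["eef_pos"])*1000).round(1),np.degrees((Rt.inv()*Rg).as_rotvec()).round(2)
E
python3 - <<'E'
from mv import *
s=st();print(local(s),to(s,[0,-.005,.33]),to(s,[0,-.005,.229]))
S=dict(np.load("scene0.npz"));T=dict(np.load("top0.npz"))
for L in([0,.072,.17],[.012,.072,.19],[.012,.072,.2],[.012,.072,.21],[.012,.09,.2]):
    q=proj(S,w2(p,np.array(L)));t=proj(T,w2(p,np.array(L)));print(L,((q-[270,130])*4.5).round(),((t-[280,115])*6).round())
E
```

```text
t 0.1 pos [0.2492 0.5723 0.2042] rv [ 2.627  1.721 -0.003] F [1.  0.  0.5] w 0.0854 qpos [ 1.09  0.31  1.64  0.    1.2  -0.07]
[-0.36950779  0.56739779  0.20416675] (array([-423.1,  534.2, -125. ]), array([7.000e-02, 1.100e-01, 7.121e+01])) (array([-422.9,  534.2,  -24. ]), array([7.000e-02, 1.100e-01, 7.121e+01]))
[0, 0.072, 0.17] [286. 159.] [212. 307.]
[0.012, 0.072, 0.19] [304. 121.] [214. 265.]
[0.012, 0.072, 0.2] [304. 106.] [214. 258.]
[0.012, 0.072, 0.21] [305.  92.] [214. 252.]
[0.012, 0.09, 0.2] [282.  92.] [167. 256.]
```

Call:
step_arm --steps '[[[0,0,-40,0,0,0]]]' --gripper 150

```text
out of range
```

That call was wrong: the shift was in mm instead of m and the gripper value was out of range. It was refused whole, so nothing moved. Shifts are in metres, so I'll resend it correctly.

Call:
step_arm --steps '[[[0,0,-0.035,0,0,0],[-0.02,0.025,-0.06,0,0,4],[-0.04,0.05,-0.08,0,0,8],[-0.06,0.08,-0.1,0,0,12],[-0.08,0.105,-0.125,0,0,16],[-0.102,0.13,-0.125,0,0,20],[-0.124,0.157,-0.125,0,0,24],[-0.146,0.184,-0.125,0,0,28],[-0.168,0.212,-0.125,0,0,32],[-0.19,0.24,-0.125,0,0,36],[-0.212,0.268,-0.125,0,0,40],[-0.234,0.296,-0.125,0,0,44]]]' --gripper 0 --force 40

```text
clock: 1.1
eef_pos: [0.4276, 0.2385, 0.3299]
tool_rot: [3.082, 0.607, -0.001]
force: [1.5, 1.1, 0.2]
gripper_width: 0.0003
```

Run:
```python
from mv import *
s=st();print(local(s),to(s,[0,-.005,.33]))
```

```text
t 1.1 pos [0.4276 0.2385 0.3299] rv [ 3.082e+00  6.070e-01 -1.000e-03] F [1.5 1.1 0.2] w 0.0003 qpos [ 0.42 -0.05  1.79  0.    1.41  0.03]
[-0.16408198  0.24957856  0.32987704] (array([ 3.050e+01,  3.013e+02, -1.000e-01]), array([1.000e-02, 3.000e-02, 2.703e+01]))
```

Call:
step_arm --steps '[[[0.003,0.03,0,0,0,3],[0.006,0.065,0,0,0,6],[0.01,0.1,0,0,0,9],[0.013,0.135,0,0,0,12],[0.017,0.17,0,0,0,15],[0.02,0.205,0,0,0,18],[0.024,0.24,0,0,0,21],[0.027,0.27,0,0,0,24],[0.03,0.29,0,0,0,27],[0.0305,0.301,0,0,0,27],[0.0305,0.301,0,0,0,27],[0.0305,0.301,0,0,0,27]]]'

```text
clock: 2.1
eef_pos: [0.5702, -0.0259, 0.3297]
tool_rot: [-3.138, 0.124, 0.003]
force: [0.1, 0.7, -0.1]
gripper_width: -0.0003
```

```bash
cat > look.py <<'E'
from mv import *
import sys,cv2
n=sys.argv[1]
s=st();print("local",local(s).round(4))
ims=[]
for c,(u,v,w,h) in dict(scene=(270,110,150,150),top=(270,95,150,150)).items():
    sn=snapshot(c);np.savez(f"{c}{n}.npz",**sn);ims.append(cv2.resize(sn["frame"][v:v+h,u:u+w,::-1],(400,400),interpolation=cv2.INTER_CUBIC))
cv2.imwrite(f"pics/l{n}.png",np.hstack(ims))
E
python3 look.py 1
python3 - <<'E'
from mv import *
s=st();print(to(s,[0,-.005,.229]))
E
```

```text
t 2.1 pos [ 0.5702 -0.0259  0.3297] rv [-3.138e+00  1.240e-01  3.000e-03] F [ 0.1  0.7 -0.1] w -0.0003 qpos [-0.12  0.12  1.61  0.    1.41 -0.04]
local [-2.000e-04 -2.100e-03  3.297e-01]
t 2.2 pos [ 0.57   -0.0249  0.3301] rv [-3.138e+00  1.210e-01  1.000e-03] F [ 0.9  0.5 -0.1] w 0.0002 qpos [-0.12  0.11  1.62  0.    1.41 -0.04]
(array([  0.4,   3.9, 101.1]), array([-0.04,  0.05,  0.32]))
```

View pics/l1.png

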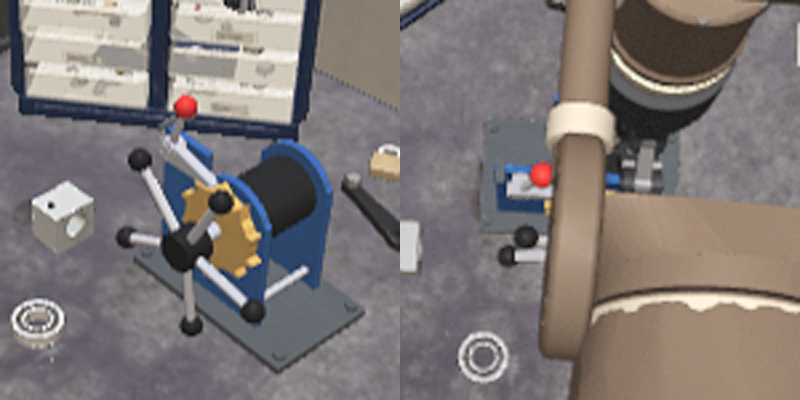

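The pictures show the pawl and wheel unchanged, with the gripper hovering to the right of the ball. Now I descend beside it.

Call:
step_arm --steps '[[[0,0.002,0.03,0,0,0],[0,0.003,0.06,0,0,0],[0,0.003,0.085,0,0,0],[0,0.003,0.098,0,0,0],[0,0.003,0.101,0,0,0],[0,0.003,0.101,0,0,0]]]'

```text
clock: 2.7
eef_pos: [0.5699, -0.0283, 0.2288]
tool_rot: [-3.139, 0.122, 0.003]
force: [0.1, -0.2, 0.1]
gripper_width: -0.0002
```

```bash
sed -i 's/(270,110,150,150)/(270,70,150,150)/' look.py; python3 look.py 2
```

```text
t 2.7 pos [ 0.5699 -0.0283  0.2288] rv [-3.139e+00  1.220e-01  3.000e-03] F [ 0.1 -0.2  0.1] w -0.0002 qpos [-0.13  0.18  1.74  0.    1.22 -0.05]
local [-0.0003 -0.0045  0.2288]
```

View pics/l2.png

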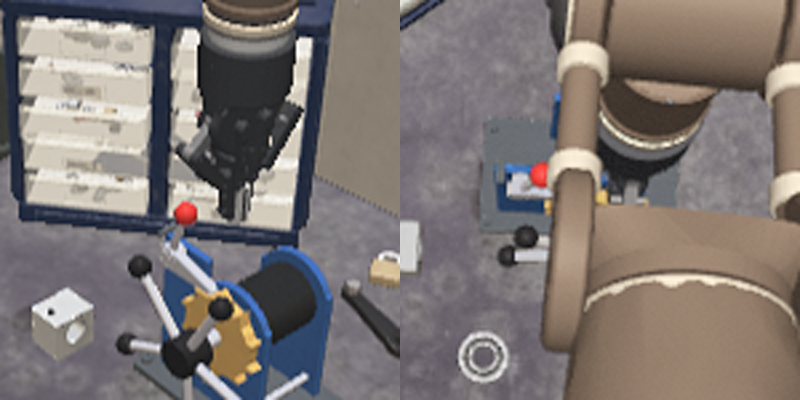

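Call:
step_arm --steps '[[[0,-0.012,0,0,0,0],[0,-0.024,0,0,0,0],[0,-0.03,0,0,0,0],[0,-0.035,0,0,0,0],[0,-0.04,0,0,0,0],[0,-0.045,0,0,0,0],[0,-0.05,0,0,0,0],[0,-0.055,0,0,0,0],[0,-0.06,0,0,0,0],[0,-0.065,0,0,0,0],[0,-0.069,0,0,0,0],[0,-0.069,0,0,0,0]]]'

```text
clock: 3.8
eef_pos: [0.576, 0.0404, 0.2292]
tool_rot: [-3.139, 0.123, 0.0]
force: [-0.8, -1.0, 0.7]
gripper_width: -0.0001
```

```bash
python3 look.py 3
```

```text
t 3.8 pos [0.576  0.0404 0.2292] rv [-3.139  0.123  0.   ] F [-0.8 -1.   0.7] w -0.0001 qpos [-0.01  0.2   1.72  0.    1.22  0.07]
local [1.000e-04 6.440e-02 2.292e-01]
```

View pics/l3.png

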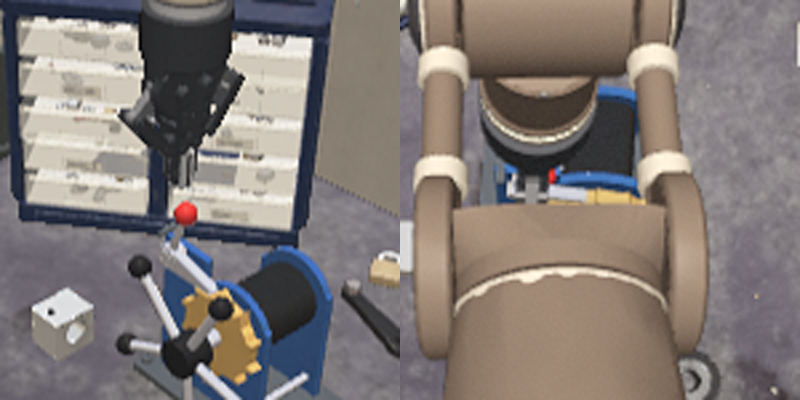

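The ball did not move, so the finger missed it. I'll compare where the tip should project with where it appears.

Run:
```python
from mv import *
S=dict(np.load("scene3.npz"));T=dict(np.load("top3.npz"))
for L in([0,.064,.218],[0,.064,.229],[0,.064,.24],[0,.064,.25],[.02,.064,.218],[.04,.064,.218],[0,.0535,.227]):
    q=proj(S,w2(p,np.array(L)));t=proj(T,w2(p,np.array(L)));print(L,((q-[270,70])*400/150).round(),((t-[270,95])*400/150+[400,0]).round())
import cv2
a=S["frame"][100:170,300:390,::-1];b=T["frame"][130:190,290:380,::-1]
cv2.imwrite("pics/z3.png",cv2.resize(a,None,fx=8,fy=8,interpolation=cv2.INTER_CUBIC))
cv2.imwrite("pics/z3t.png",cv2.resize(b,None,fx=8,fy=8,interpolation=cv2.INTER_CUBIC))
```

```text
[0, 0.064, 0.218] [177. 216.] [531. 177.]
[0, 0.064, 0.229] [178. 206.] [531. 174.]
[0, 0.064, 0.24] [178. 196.] [531. 170.]
[0, 0.064, 0.25] [179. 187.] [531. 167.]
[0.02, 0.064, 0.218] [194. 208.] [532. 154.]
[0.04, 0.064, 0.218] [209. 200.] [533. 131.]
[0, 0.0535, 0.227] [186. 213.] [543. 175.]
```

View pics/z3.png

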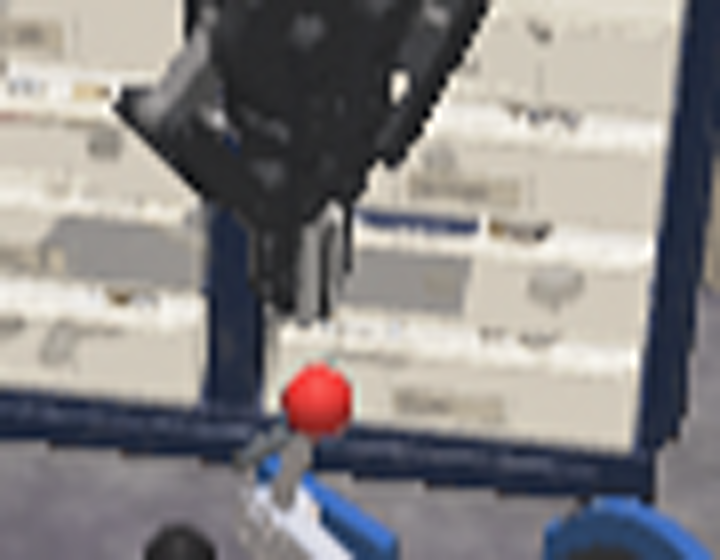

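View pics/z3t.png

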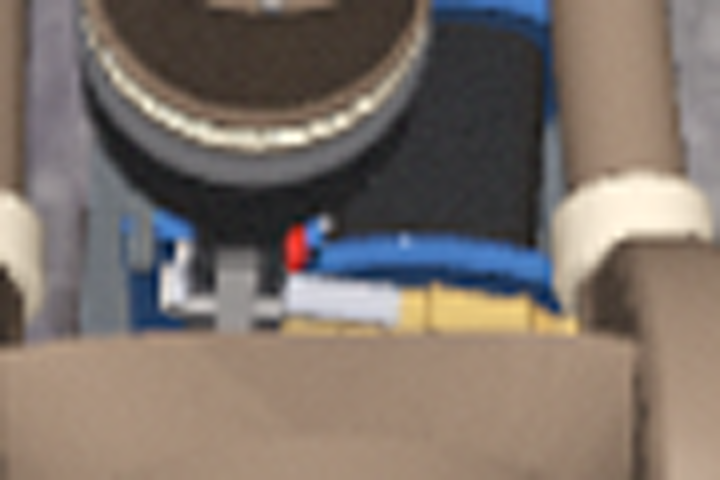

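Run:
```python
from mv import *
import cv2
S=dict(np.load("scene0.npz"));T=dict(np.load("top0.npz"));t2=dict(np.load("scene2.npz"))
for z in(.194,.207,.22,.235):
  P=np.array([.2492,.5723,z]);print(z,proj(S,P).round(1),((proj(S,P)-[60,60])*5).round(),proj(T,P).round(1))
for z in(.218,.235,.25,.26):
  P=np.array([.5699,-.0283,z]);print(z,((proj(t2,P)-[300,100])*8).round())
cv2.imwrite("pics/z0.png",cv2.resize(S["frame"][60:140,60:160,::-1],None,fx=5,fy=5,interpolation=cv2.INTER_CUBIC))
cv2.imwrite("pics/z2.png",cv2.resize(t2["frame"][100:170,300:390,::-1],None,fx=8,fy=8,interpolation=cv2.INTER_CUBIC))
```

```text
0.194 [107.3 126. ] [236. 330.] [ 79.1 315.7]
0.207 [105.9 121.8] [229. 309.] [ 75.2 316.7]
0.22 [104.5 117.6] [223. 288.] [ 71.2 317.8]
0.235 [102.9 112.7] [214. 263.] [ 66.4 319.2]
0.218 [451. 514.]
0.235 [455. 467.]
0.25 [458. 424.]
0.26 [460. 396.]
```

View pics/z0.png

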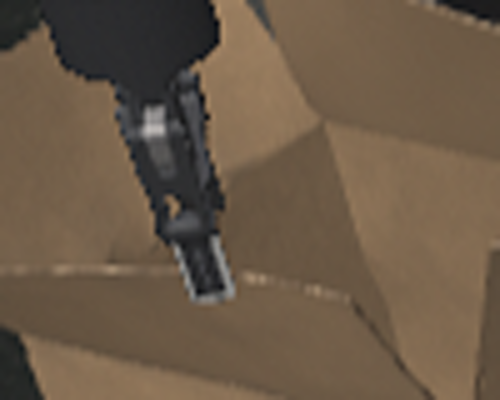

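View pics/z2.png

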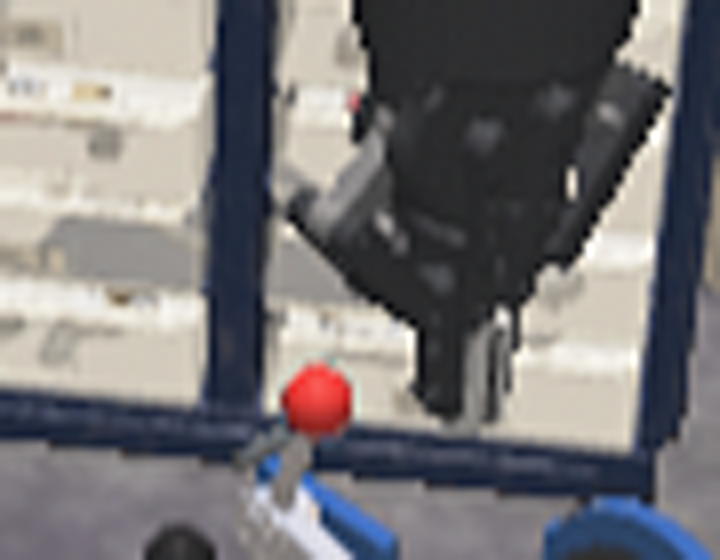

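The winder fit is sound, but with the jaws shut the tip shows at z ≈ 0.25, about 3 cm higher than the stated tip length gives. The sweep felt no contact, which agrees, so the finger passed over the ball. I'll go back right, descend further, and judge the height against the ball in the picture.

Call:
step_arm --steps '[[[0,0.025,0,0,0,0],[0,0.05,0,0,0,0],[0,0.065,0,0,0,0],[0,0.069,0,0,0,0],[0,0.069,0.01,0,0,0],[0,0.069,0.02,0,0,0],[0,0.069,0.027,0,0,0],[0,0.069,0.03,0,0,0],[0,0.069,0.03,0,0,0]]]'

```text
clock: 4.65
eef_pos: [0.5692, -0.0282, 0.1972]
tool_rot: [-3.139, 0.123, 0.006]
force: [0.1, -0.7, 0.0]
gripper_width: -0.0001
```

```bash
python3 look.py 4
python3 - <<'E'
from mv import *
import cv2
S=dict(np.load("scene4.npz"))
cv2.imwrite("pics/z4.png",cv2.resize(S["frame"][100:170,300:390,::-1],None,fx=8,fy=8,interpolation=cv2.INTER_CUBIC))
for z in(.19,.2,.21,.22,.23,.24): print(z,((proj(S,w2(p,np.array([0,-.005,z])))-[300,100])*8).round())
S=dict(np.load("scene0.npz"))
for z in (.2,.207,.22): print(((proj(S,np.array([.229,.526,z]))-[60,60])*5).round(),((proj(S,np.array([.269,.618,z]))-[60,60])*5).round())
E
```

```text
t 4.65 pos [ 0.5692 -0.0282  0.1972] rv [-3.139  0.123  0.006] F [ 0.1 -0.7  0. ] w -0.0001 qpos [-0.13  0.21  1.77  0.    1.16 -0.05]
local [-0.0009 -0.0045  0.1972]
0.19 [446. 589.]
0.2 [448. 563.]
0.21 [451. 536.]
0.22 [453. 508.]
0.23 [455. 481.]
0.24 [457. 453.]
[239. 370.] [228. 275.]
[235. 358.] [224. 263.]
[228. 337.] [217. 243.]
```

View pics/z4.png

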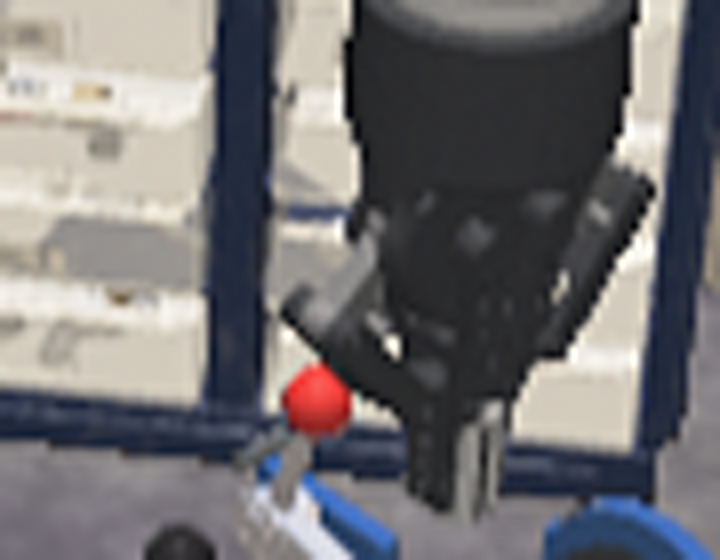

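The picture now puts the tip at about z = 0.217, beside and below the ball's centre (ball at 318,400; tip at 460,515). Now I push left.

Call:
step_arm --steps '[[[0,-0.012,0.002,0,0,0],[0,-0.024,0.002,0,0,0],[0,-0.03,0.002,0,0,0],[0,-0.035,0.002,0,0,0],[0,-0.04,0.002,0,0,0],[0,-0.045,0.002,0,0,0],[0,-0.05,0.002,0,0,0],[0,-0.055,0.002,0,0,0],[0,-0.06,0.002,0,0,0],[0,-0.065,0.002,0,0,0],[0,-0.069,0.002,0,0,0],[0,-0.069,0.002,0,0,0]]]'

```text
clock: 5.75
eef_pos: [0.5758, 0.0406, 0.1971]
tool_rot: [-3.138, 0.123, 0.001]
force: [0.3, -0.5, 0.4]
gripper_width: -0.0001
```

```bash
python3 look.py 5
```

```text
t 5.75 pos [0.5758 0.0406 0.1971] rv [-3.138e+00  1.230e-01  1.000e-03] F [ 0.3 -0.5  0.4] w -0.0001 qpos [-0.01  0.23  1.76  0.    1.16  0.07]
local [-0.      0.0646  0.1971]
```

View pics/l5.png

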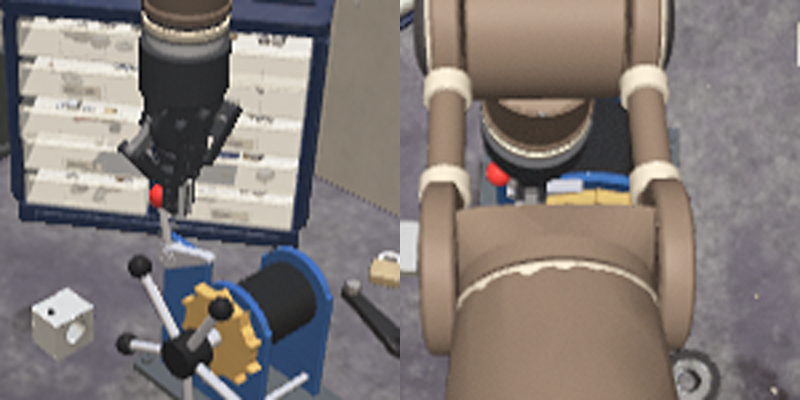

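The ball tipped left (now at 155,195 in the left panel) and the nose is lifted. I'll retreat right and up, then check the pawl.

Call:
step_arm --steps '[[[0,0.015,0,0,0,0],[0,0.025,-0.02,0,0,0],[0,0.04,-0.05,0,0,0],[0,0.07,-0.08,0,0,0],[-0.015,0.1,-0.08,0,0,0],[-0.03,0.13,-0.08,0,0,0],[-0.045,0.15,-0.08,0,0,0],[-0.045,0.156,-0.08,0,0,0],[-0.045,0.156,-0.08,0,0,0]]]'

```text
clock: 6.6
eef_pos: [0.5182, -0.114, 0.2774]
tool_rot: [3.139, -0.129, 0.001]
force: [0.6, 0.6, 0.5]
gripper_width: -0.0002
```

```bash
python3 look.py 6;python3 - <<'E'
from mv import *
import cv2
s=get_state();print(to(s,[-.045,-.09,.169]))
S=dict(np.load("scene6.npz"))
f=lambda L:((proj(S,w2(p,np.array(L)))-[270,70])*400/150).round()
for t in(.5,.7,.95):print(t,f(pball(t)))
print(f(knob(p[3],0)))
E
```

```text
t 6.6 pos [ 0.5182 -0.114   0.2774] rv [ 3.139e+00 -1.290e-01  1.000e-03] F [0.6 0.6 0.5] w -0.0002 qpos [-0.3   0.06  1.78 -0.    1.3  -0.22]
local [-0.0446 -0.0942  0.2774]
(array([ -1.2,  -2.3, 108.3]), array([-0.04, -0.03,  0.17]))
0.5 [164. 197.]
0.7 [155. 194.]
0.95 [146. 195.]
[221. 308.]
```

View pics/l6.png

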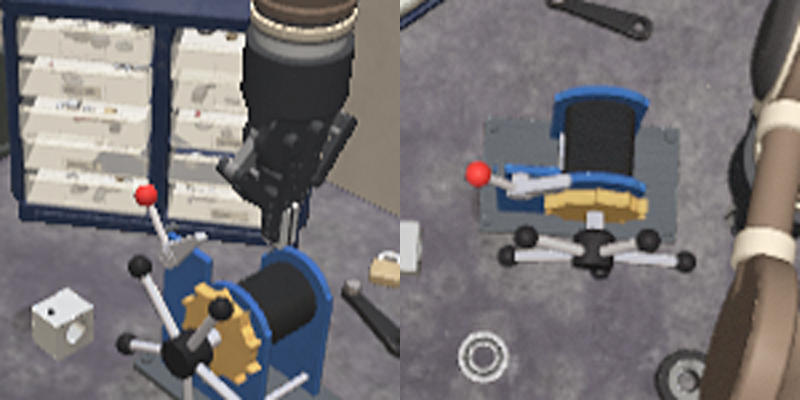

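The red ball at (146,195) matches pawl = 0.95, fully up. Now I descend beside the push knob.

Call:
step_arm --steps '[[[0,0,0.025,0,0,0],[0,0,0.055,0,0,0],[0,0,0.08,0,0,0],[0,0,0.1,0,0,0],[0,0,0.108,0,0,0],[0,0,0.108,0,0,0]]]'

```text
clock: 7.2
eef_pos: [0.5173, -0.1107, 0.1665]
tool_rot: [-3.137, 0.122, 0.008]
force: [-0.7, 0.6, 0.1]
gripper_width: -0.0001
```

```bash
sed -i 's/(270,70,150,150)/(270,100,150,150)/' look.py; python3 look.py 7;python3 - <<'E'
from mv import *
S=dict(np.load("scene7.npz"))
f=lambda L:((proj(S,w2(p,np.array(L)))-[270,100])*400/150).round()
for z in(.17,.18,.19,.2,.21):print(z,f([-.045,-.094,z]))
E
```

```text
t 7.2 pos [ 0.5173 -0.1107  0.1665] rv [-3.137  0.122  0.008] F [-0.7  0.6  0.1] w -0.0001 qpos [-0.29  0.17  1.89  0.    1.09 -0.22]
local [-0.0458 -0.0911  0.1665]
0.17 [263. 287.]
0.18 [264. 278.]
0.19 [265. 269.]
0.2 [266. 260.]
0.21 [267. 251.]
```

View pics/l7.png

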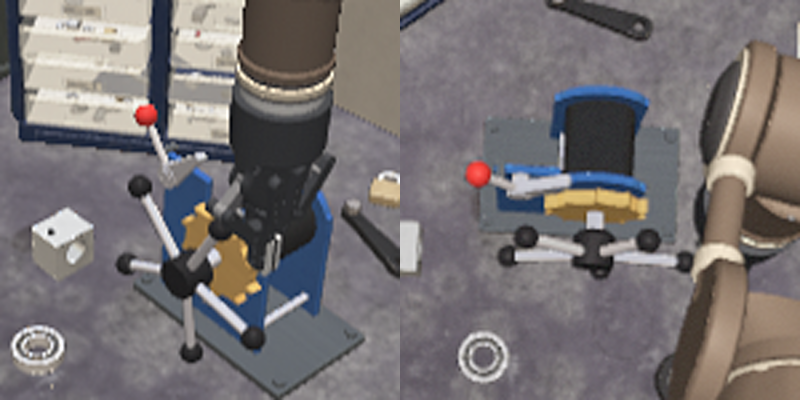

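The tip is at z ≈ 0.19, right of the push knob at (221,228). Now I push left slowly and stop short, to check the angle.

Call:
step_arm --steps '[[[0,-0.012,0,0,0,0],[0,-0.022,0,0,0,0],[0,-0.027,0,0,0,0],[0,-0.032,0,0,0,0],[0,-0.037,0,0,0,0],[0,-0.042,0,0,0,0],[0,-0.047,0,0,0,0],[0,-0.052,0,0,0,0],[0,-0.057,0,0,0,0],[0,-0.062,0,0,0,0],[0,-0.067,0,0,0,0],[0,-0.067,0,0,0,0]]]'

```text
clock: 8.3
eef_pos: [0.5246, -0.0448, 0.1697]
tool_rot: [-3.139, 0.123, -0.002]
force: [0.0, -2.7, 1.3]
gripper_width: -0.0001
```

```bash
python3 look.py 8;python3 - <<'E'
from mv import *
S=dict(np.load("scene8.npz"))
f=lambda L:((proj(S,w2(p,np.array(L)))-[270,100])*400/150).round()
for q in(.2,.3,.4,.5):print(q,[f(knob(q,k)).tolist() for k in range(5)])
E
```

```text
t 8.3 pos [ 0.5246 -0.0448  0.1697] rv [-3.139e+00  1.230e-01 -2.000e-03] F [ 0.  -2.7  1.3] w -0.0001 qpos [-0.17  0.16  1.9   0.    1.09 -0.09]
local [-0.044  -0.0247  0.1697]
0.2 [[197.0, 203.0], [126.0, 199.0], [139.0, 293.0], [213.0, 361.0], [255.0, 311.0]]
0.3 [[190.0, 197.0], [124.0, 204.0], [144.0, 301.0], [219.0, 362.0], [254.0, 302.0]]
0.4 [[183.0, 192.0], [122.0, 210.0], [149.0, 309.0], [225.0, 362.0], [252.0, 293.0]]
0.5 [[176.0, 189.0], [121.0, 217.0], [154.0, 316.0], [231.0, 361.0], [250.0, 284.0]]
```

View pics/l8.png

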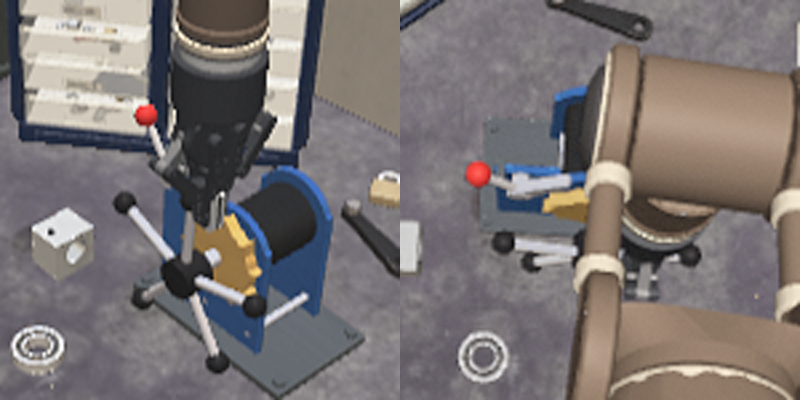

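The wheel is at about 0.26, with a reaction force of 2.7 N. About 22 mm more should take it to roughly 0.5.

Call:
step_arm --steps '[[[0,-0.004,0,0,0,0],[0,-0.008,0,0,0,0],[0,-0.012,0,0,0,0],[0,-0.016,0,0,0,0],[0,-0.019,0,0,0,0],[0,-0.022,0,0,0,0],[0,-0.022,0,0,0,0],[0,-0.022,0,0,0,0]]]'

```text
clock: 9.07
eef_pos: [0.5256, -0.0228, 0.169]
tool_rot: [-3.138, 0.124, 0.001]
force: [1.2, -1.6, 0.4]
gripper_width: -0.0003
```

```bash
python3 look.py 9;python3 - <<'E'
import numpy as np,cv2
S=dict(np.load("scene9.npz"))
cv2.imwrite("pics/z9.png",cv2.resize(S["frame"][140:260,290:410,::-1],None,fx=5,fy=5,interpolation=cv2.INTER_CUBIC))
from h import *
p=np.load("pose.npy")
f=lambda L:((proj(S,w2(p,np.array(L)))-[290,140])*5).round()
for q in(.4,.45,.5,.55,.6):print(q,[f(knob(q,k)).tolist() for k in range(1,5)])
E
```

```text
t 9.07 pos [ 0.5256 -0.0228  0.169 ] rv [-3.138e+00  1.240e-01  1.000e-03] F [ 1.2 -1.6  0.4] w -0.0003 qpos [-0.13  0.16  1.9   0.    1.09 -0.05]
local [-0.0448 -0.0028  0.169 ]
0.4 [[129.0, 194.0], [179.0, 378.0], [322.0, 478.0], [373.0, 349.0]]
0.45 [[128.0, 200.0], [184.0, 386.0], [327.0, 478.0], [371.0, 341.0]]
0.5 [[127.0, 206.0], [189.0, 393.0], [332.0, 477.0], [368.0, 332.0]]
0.55 [[126.0, 212.0], [194.0, 399.0], [337.0, 475.0], [365.0, 323.0]]
0.6 [[126.0, 219.0], [200.0, 406.0], [342.0, 474.0], [362.0, 314.0]]
```

View pics/z9.png

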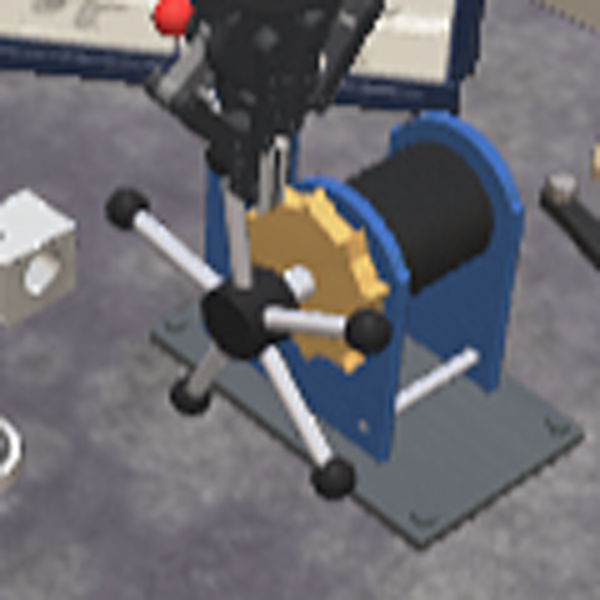

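The wheel is at about 0.51, in the middle of the drop-in window (balls at 128,208; 190,396; 333,478; 368,330). I'll retreat right, go up and over to the left side of the pawl ball.

Call:
step_arm --steps '[[[0,0.012,0,0,0,0],[0,0.03,-0.015,0,0,0],[0,0.03,-0.05,0,0,0],[0,0.02,-0.085,0,0,0],[0.01,0,-0.11,0,0,0],[0.02,-0.035,-0.11,0,0,0],[0.03,-0.07,-0.11,0,0,0],[0.04,-0.105,-0.11,0,0,0],[0.045,-0.14,-0.11,0,0,0],[0.045,-0.16,-0.11,0,0,0],[0.045,-0.166,-0.11,0,0,0],[0.045,-0.166,-0.11,0,0,0]]]'

```text
clock: 10.17
eef_pos: [0.5833, 0.1392, 0.2785]
tool_rot: [-3.139, 0.121, 0.003]
force: [0.2, -0.0, -0.2]
gripper_width: 0.0001
```

```bash
python3 look.py 10;python3 - <<'E'
from mv import *
s=get_state();print(to(s,[0,.163,.19]))
E
```

```text
t 10.17 pos [0.5833 0.1392 0.2785] rv [-3.139e+00  1.210e-01  3.000e-03] F [ 0.2 -0.  -0.2] w 0.0001 qpos [0.16 0.2  1.62 0.   1.32 0.24]
local [-0.0007  0.1635  0.2785]
(array([ 0.7, -1.6, 88.8]), array([0.06, 0.07, 0.21]))
```

View pics/l10.png

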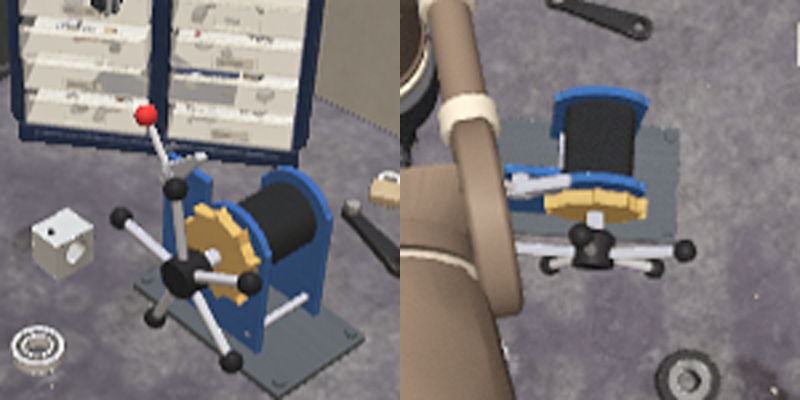

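The knob at (175,189) gives q ≈ 0.51, and the pawl is still up. I'll descend to the left of the ball and push right past dead centre.

Call:
step_arm --steps '[[[0,0,0.03,0,0,0],[0,0,0.06,0,0,0],[0,0,0.08,0,0,0],[0,0,0.088,0,0,0],[0,0,0.088,0,0,0],[0,0,0.088,0,0,0]]]'

```text
clock: 10.77
eef_pos: [0.5841, 0.1371, 0.1918]
tool_rot: [3.139, -0.127, 0.0]
force: [-0.5, 0.1, 0.1]
gripper_width: -0.0003
```

Call:
step_arm --steps '[[[0,0.012,0,0,0,0],[0,0.024,0,0,0,0],[0,0.03,0,0,0,0],[0,0.035,0,0,0,0],[0,0.04,0,0,0,0],[0,0.045,0,0,0,0],[0,0.05,0,0,0,0],[0,0.055,0,0,0,0],[0,0.06,0,0,0,0],[0,0.065,0,0,0,0],[0,0.07,0,0,0,0],[0,0.07,0,0,0,0]]]'

```text
clock: 11.77
eef_pos: [0.5775, 0.0667, 0.1905]
tool_rot: [3.138, -0.126, -0.003]
force: [0.5, -0.1, -0.7]
gripper_width: -0.0002
```

```bash
python3 look.py 11
```

```text
t 11.77 pos [0.5775 0.0667 0.1905] rv [ 3.138e+00 -1.260e-01 -3.000e-03] F [ 0.5 -0.1 -0.7] w -0.0002 qpos [ 0.04  0.24  1.75 -0.    1.15  0.12]
local [-0.0005  0.0908  0.1905]
```

View pics/l11.png

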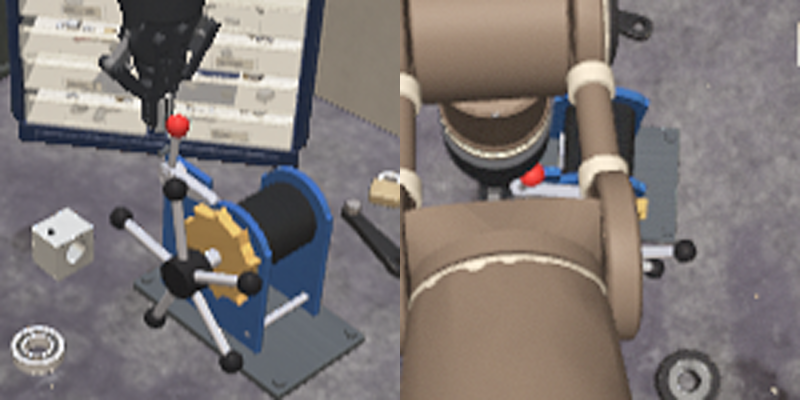

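The ball is past dead centre but not at its down position yet, which would be (186,133). I'll back off left and check.

Call:
step_arm --steps '[[[0,-0.015,0,0,0,0],[0,-0.03,0,0,0,0],[0,-0.035,0,0,0,0],[0,-0.035,0,0,0,0]]]'

```text
clock: 12.2
eef_pos: [0.5808, 0.1041, 0.1907]
tool_rot: [3.139, -0.122, -0.002]
force: [0.5, -0.0, 0.0]
gripper_width: 0.0002
```

```bash
python3 look.py 12;python3 - <<'E'
import numpy as np,cv2
S=dict(np.load("scene12.npz"));T=dict(np.load("top12.npz"))
a=cv2.resize(S["frame"][130:260,290:410,::-1],None,fx=4,fy=4,interpolation=cv2.INTER_CUBIC)
cv2.imwrite("pics/z12.png",a)
from h import *
p=np.load("pose.npy")
f=lambda L:((proj(S,w2(p,np.array(L)))-[290,130])*4).round(1)
for t in(0,.05,.1,.13,.17,.25):print(t,f(pball(t)))
for q in(.45,.5,.55,.6,.65):print(q,[f(knob(q,k)).tolist() for k in range(5)])
# red ball centroid
h=S["frame"].astype(int);m=(h[...,0]>140)&(h[...,1]<70)&(h[...,2]<70);m[:,:300]=0;m[:,400:]=0;m[200:]=0;m[:100]=0
v,u=np.nonzero(m);print(len(u),(u.mean()-290)*4,(v.mean()-130)*4)
S0=dict(np.load("scene0.npz"))["frame"].astype(int);m=(S0[...,0]>140)&(S0[...,1]<70)&(S0[...,2]<70);m[:,:300]=0;m[:,400:]=0;m[200:]=0;m[:100]=0
v,u=np.nonzero(m);print(len(u),(u.mean()-290)*4,(v.mean()-130)*4)
E
```

```text
t 12.2 pos [0.5808 0.1041 0.1907] rv [ 3.139e+00 -1.220e-01 -2.000e-03] F [ 0.5 -0.   0. ] w 0.0002 qpos [ 0.1   0.26  1.73 -0.    1.16  0.18]
local [-0.0004  0.1283  0.1907]
0 [198.6  79.5]
0.05 [195.4  76.2]
0.1 [192.2  73. ]
0.13 [190.2  71.2]
0.17 [187.5  68.9]
0.25 [182.2  64.7]
0.45 [[188.8, 165.6], [102.1, 199.9], [147.2, 348.5], [261.9, 422.3], [296.6, 312.5]]
0.5 [[183.6, 163.0], [101.3, 204.9], [151.3, 354.0], [265.9, 421.5], [294.5, 305.5]]
0.55 [[178.4, 160.7], [100.8, 210.0], [155.4, 359.4], [269.7, 420.4], [292.2, 298.3]]
0.6 [[173.3, 158.8], [100.5, 215.3], [159.7, 364.7], [273.4, 418.9], [289.6, 291.2]]
0.65 [[168.4, 157.2], [100.4, 220.7], [164.1, 369.8], [276.9, 417.1], [286.8, 284.0]]
36 197.77777777777783 80.22222222222217
36 197.77777777777783 79.0
```

View pics/z12.png

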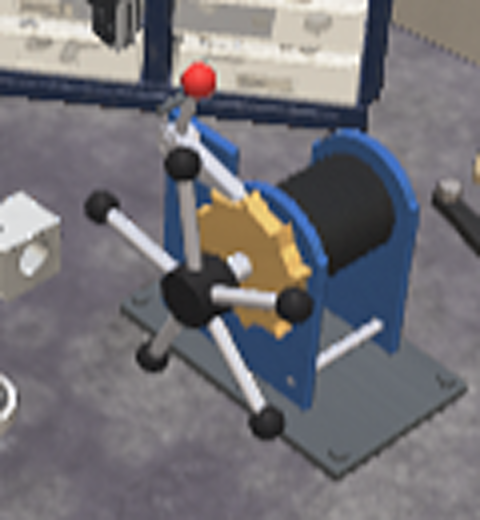

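The pawl is fully down: the red ball sits 0.3 px (camera pixels) from where it started. The wheel is at about 0.51. I'll lift clear and do a last check.

Call:
step_arm --steps '[[[0,-0.02,0,0,0,0],[0,-0.04,-0.03,0,0,0],[0,-0.05,-0.07,0,0,0],[0,-0.06,-0.11,0,0,0],[0,-0.06,-0.13,0,0,0],[0,-0.06,-0.13,0,0,0],[0,-0.06,-0.13,0,0,0]]]'

```text
clock: 12.88
eef_pos: [0.5868, 0.1628, 0.3233]
tool_rot: [-3.139, 0.125, -0.006]
force: [0.2, -0.6, -1.1]
gripper_width: 0.0002
```

```bash
python3 look.py 13
python3 - <<'E'
import numpy as np,cv2
a=dict(np.load("scene0.npz"))["frame"].astype(int);b=dict(np.load("scene13.npz"))["frame"].astype(int)
d=(np.abs(a-b).max(2)>50).astype(np.uint8);print([(tuple(x[:5])) for x in cv2.connectedComponentsWithStats(d)[2][1:] if x[4]>8])
cv2.imwrite("pics/f.png",b[:,:,::-1])
E
```

```text
t 12.88 pos [0.5868 0.1628 0.3233] rv [-3.139  0.125 -0.006] F [ 0.2 -0.6 -1.1] w 0.0002 qpos [ 0.2   0.19  1.54 -0.    1.41  0.28]
local [0.0008 0.1872 0.3233]
[(np.int32(79), np.int32(0), np.int32(15), np.int32(7), np.int32(68)), (np.int32(286), np.int32(0), np.int32(34), np.int32(6), np.int32(134)), (np.int32(0), np.int32(3), np.int32(32), np.int32(11), np.int32(233)), (np.int32(282), np.int32(4), np.int32(45), np.int32(81), np.int32(1690)), (np.int32(50), np.int32(7), np.int32(29), np.int32(6), np.int32(108)), (np.int32(295), np.int32(9), np.int32(14), np.int32(1), np.int32(14)), (np.int32(4), np.int32(22), np.int32(15), np.int32(15), np.int32(155)), (np.int32(0), np.int32(34), np.int32(5), np.int32(7), np.int32(22)), (np.int32(0), np.int32(36), np.int32(46), np.int32(21), np.int32(389)), (np.int32(30), np.int32(40), np.int32(5), np.int32(5), np.int32(17)), (np.int32(63), np.int32(40), np.int32(44), np.int32(80), np.int32(1330)), (np.int32(279), np.int32(52), np.int32(15), np.int32(10), np.int32(67)), (np.int32(0), np.int32(68), np.int32(7), np.int32(10), np.int32(35)), (np.int32
[... 1007 characters left out ...]
26)), (np.int32(100), np.int32(256), np.int32(25), np.int32(26), np.int32(106)), (np.int32(150), np.int32(258), np.int32(5), np.int32(10), np.int32(32)), (np.int32(144), np.int32(260), np.int32(3), np.int32(7), np.int32(9)), (np.int32(0), np.int32(271), np.int32(4), np.int32(7), np.int32(20)), (np.int32(5), np.int32(271), np.int32(7), np.int32(5), np.int32(20)), (np.int32(44), np.int32(276), np.int32(4), np.int32(4), np.int32(11)), (np.int32(162), np.int32(286), np.int32(5), np.int32(6), np.int32(17)), (np.int32(124), np.int32(289), np.int32(36), np.int32(29), np.int32(176))][ WARN:0@0.085] global loadsave.cpp:1063 imwrite_ Unsupported depth image for selected encoder is fallbacked to CV_8U.
```

View pics/f.png

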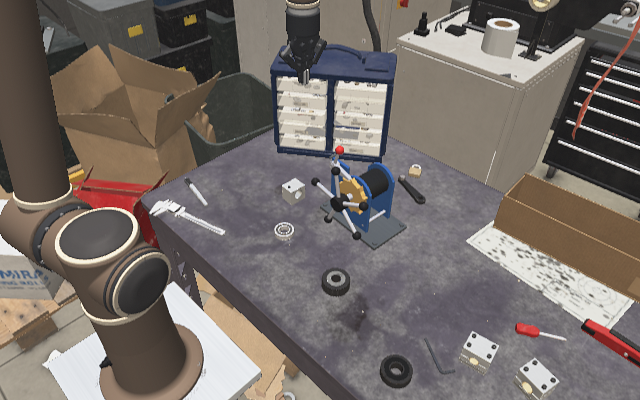

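The arm is clear, and the only changes on the bench are the arm and the wheel. The red ball is at (340,150), as at the start, and the loose parts have not moved. I'm handing in.

```bash
python3 -c "
from rig import *
print(hand_in())"
```

```text
the job is handed in; nothing more can be done
None
```

The feed winder is backed off one notch and the pawl is down in the next one. I handed the job in at about 13 s with the arm clear. With the gripper shut, I tipped the pawl lever left, pushed the wheel back and tipped the lever back.

**Last checks, from the camera pictures:**
- **Pawl:** it read 0.95 (fully up) while the wheel was turned. At the end it is fully down, with its ball 0.3 px from where it started.
- **Wheel:** it went from about -0.15 to about 0.51, in the middle of the 0.42–0.62 drop-in window.
- **Force:** the highest reading I saw was about 3 N.
- **Loose parts:** the pulley, bearing and block are unmoved in the before/after comparison.

**What went wrong or disagreed:**
- **Refused call:** my first move call had wrong values and was refused whole, so nothing moved.
- **Missed push:** my first push at the pawl passed over the ball without touching it. The closed fingertip appears about 3 cm higher in the pictures than the stated tool length gives. I used the height seen in the pictures from then on.

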